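Register the clay hippo's board in the corner stop

TASK

The white board with the fresh clay hippo must be registered for its photograph: push the board along the desk by its edges until it sits fully home in the corner of the aluminium stop, flat on the desk and flush against both rails. Only push it, never pick it up or tip it, and do not touch the soft hippo. Leave the paint bottles and the computer mouse where they are.

Things in the scene. Friction and masses are not known exactly. Their poses are not given: they have to be found in the camera images.
- stop: corner stop fixed to the desk, place and angle vary: two aluminium rails at right angles, 22 mm high, 16 thick, and a mat of no thickness with a yellow line round the home place. Origin at the inner corner of the rails, desk height. One rail's inner face is its plane x = 0, 240 mm long towards -y; the other's is y = 0, 200 mm long towards -x. The board goes on the -x, -y side, open to the robot
- board: loose white board, dark leaf border, 110 mm along its x, 140 along its y, 18 thick, 0.3 to 0.55 kg with the hippo; origin at the centre of its underside, z up. Starts 40 to 80 mm short of each rail, turned up to 0.25 rad from the stop's axes. Fully home, its origin is at x = -55, y = -70 mm in the stop's frame, its x and y axes along the stop's
- hippo: soft clay hippo fixed on the middle of the board, 74 mm long along the board's y (head to +y), 33 mm wide, 45 mm tall, so its top is 63 mm above the desk; its feet's centre, the origin, is at the centre of the board's top face. Not to be touched
- paint_red: bystander: loose upright paint bottle with a red body 36 mm across and a black cap, 84 mm tall, 90 g; origin at the centre of its underside, z up
- paint_blue: bystander: loose upright paint bottle with a blue body 36 mm across and a black cap, 84 mm tall, 90 g; origin at the centre of its underside, z up
- paint_green: bystander: loose upright paint bottle with a green body 36 mm across and a black cap, 84 mm tall, 90 g; origin at the centre of its underside, z up
- mouse: bystander: loose grey and black computer mouse, 105 mm along its x, 60 mm along its y, 32 mm tall, 100 g; origin at the centre of its underside
Not all that is in view belongs to the job. Several things look just like the board: the one meant starts farthest to the robot's right.

How it is judged:
By the outcome, as a careful person would: the job done as asked, in the order asked, and still so for the second after the job is handed in, with the robot touching nothing.
It also fails if it takes over 48 s, if anything falls off the work surface, if the arm or the gripper's body presses on something with over 40 N, if the wrist force passes 120 N, or if a joint passes its speed limit or range.

ROBOT

A 6-joint arm with a two-finger parallel gripper is mounted at the origin on the work surface. World frame = base frame: x ahead of the robot, y to its left, z up, the work surface at z = 0. Lengths are in m, angles in rad, forces in N, time in s.
With the tool pointing down it reaches from about 0.25 to 0.8 m from the base axis. Payload 3.9 kg.
Tool frame: the origin (TCP) lies at the very end of the fingers, on their centre line; the grasp point (between the pads) lies r.grip_depth behind it (r.grip_depth is the distance from the TCP to the grasp point, in m); z points along the fingers, y is the line along which they close (so a half turn about z gives the same grasp; the last joint's range is limited). The gripper opens to 85 mm and grips with 20 to 120 N. Pads are 22 mm wide; open, the fingers measure 114 mm over their backs; the gripper's body (76 mm by 85 mm) begins 54 mm behind the grasp point. The pads swing forward as they close: fully open they stand 13 mm farther back than shut.
Start: joints at [-1.133, 0.26, -0.138, 1.173, 0, 1.571], TCP at [0.223, -0.475, 0.231] pointing down, gripper open.
Joint ranges: [-2.78, 2.78], [-0.83, 1.72], [-1.28, 1.37], [-1.9, 2.12], [-1.57, 1.48], [-3.14, 3.14]. Speed limits (rad/s): [2.57, 2.57, 3.14, 3.14, 3.14, 3.14].

INTERFACE

Orientations are given as a unit quaternion [x, y, z, w].
In Python, from cell import monitor, optics, job, r gives the robot as it stands. The module is installed in compiled form; this text tells all that it offers.
- The arm moves only by the tool apply_moves, never from a script. Its argument "rows" is a list of rows, each a list of 5 numbers: the shift along the tool's x, y, z in m, then the turn about the tool's z in degrees, then the closure, from 0 (fully open) to 1 (shut). A call has 1 to 10 rows; each row shifts and turns the commanded pose from where the row before left it, along the tool's axes as they then stand; what a row does not reach is not made up. A row lasts 1/10 s, in which the tool goes at most 50 mm and 8.59 degrees, less where a joint would pass 70% of its speed; a pose out of reach is approached as far as the arm can. A call is refused whole if a number of a shift passes 0.05 or a number of a turn 8.59, either way. A call with a gripper value outside its range is refused whole. The fingers move at their own pace and stop on an object; "squeeze" is the grip in N (left out, the last holds). Time passes only in rows, so rows that do not move let the fingers close. It gives the time, the measured TCP pose, the force, the opening and the grip force at its end, in the units of the state.
- monitor.read_state(): the state, without advancing time (a new reading comes with each control period).
- optics.read_camera(name): name is "side" or "top"; returns (picture, depth): 400x640x3 uint8, red, green, blue; 400x640 float32, m along the optical axis (not along the pixel's ray), 0 where there is no reading.
- optics.get_calibration(name): a dict with "intrinsics" (3x3 intrinsics, pixels), "world_from_camera" (4x4, takes a point from camera to world coordinates). Camera axes: x right, y up, looking along -z (the intrinsics and any distortion apply to the point x, -y, -z); pixel columns grow to the right and rows downward; lengths in m; the calibration is good to about 2 mm. A picture is of the moment at which its call begins. get_calibration takes no time and is no camera call.
- job.finish_job(): hands the job in; it is judged then, once.
The state is a dict: "time": time; "joint_positions": joint angles; "joint_vel": joint speeds; "effort": joint torques, N m; "position": TCP position; "ee_rot": TCP orientation; "ft_force": force on the tool from outside, world axes, zero at the start; "wrist_torque": the same for the moment, N m; "finger_gap": finger opening in m; "grip_force": force on a finger pad.
Only numpy, scipy, OpenCV 4.12 (cv2) and the standard library are available. Lean on these libraries where they do the work, as an engineer would, in place of code of your own. Each camera call takes 0.05 s, during which the arm holds its last target. There are 200 camera calls.

## Working session

There is one attempt and no reset: what is moved stays moved. The work goes in short steps, Python scripts to look and compute and a tool call to move; the robot and the scene stay as the last step left them, time stands still between calls to the robot, and variables do not carry over. Pictures are saved under pics/ and viewed, at most 10 in all, crops included, and the job is handed in when it is done.

Besides the shell and the picture viewer there is one more tool, called in YAML: its name, and indented under it one key for each argument. apply_moves: Moves the arm, as the interface text tells. Its arguments: {"type":"object","properties":{"rows":{"type":"array","items":{"type":"array","items":{"type":"number"}}},"squeeze":{"type":"number"}},"required":["rows"]}

```bash
mkdir -p pics
cat > h.py <<'E'
import numpy as np, cv2
from cell import monitor, optics, job, r
def snap(name):
    p,d=optics.read_camera(name); c=optics.get_calibration(name)
    return p,d,np.array(c["intrinsics"]),np.array(c["world_from_camera"])
def world(d,K,T):
    v,u=np.indices(d.shape)
    X=np.stack([(u-K[0,2])/K[0,0]*d,-(v-K[1,2])/K[1,1]*d,-d,np.ones_like(d)],-1)
    return (X@T.T)[...,:3]
def pix2plane(u,v,z,K,T):
    ray=T[:3,:3]@np.array([(u-K[0,2])/K[0,0],-(v-K[1,2])/K[1,1],-1]); o=T[:3,3]
    return o+ray*(z-o[2])/ray[2]
E
python3 - <<'E'
from h import *
s=monitor.read_state(); print(s)
print(r.grip_depth)
for n in("top","side"):
    p,d,K,T=snap(n); cv2.imwrite(f"pics/{n}0.png",p[...,::-1]); np.savez(f"{n}0.npz",p=p,d=d,K=K,T=T)
    print(n,K.round(1).tolist(),T.round(3).tolist(), optics.get_calibration(n).keys())
E
```

```text
{'time': 0.0, 'joint_positions': array([-1.13299251e+00,  2.60651921e-01, -1.39371432e-01,  1.17268753e+00,
       -5.23345923e-06,  1.57081189e+00]), 'joint_vel': array([-1.42652953e-05, -1.10124558e-03, -7.79928761e-04,  7.56422874e-04,
        1.05666143e-04,  1.67268902e-03]), 'effort': array([ 2.72014204e-04, -4.05675960e+01,  2.53925979e+01,  1.87069672e-02,
        8.45949785e-05, -9.92351715e-06]), 'position': array([ 0.2222862 , -0.47487264,  0.23048083]), 'ee_rot': array([ 9.76137738e-01,  2.17150177e-01, -2.10442112e-04, -9.33864629e-04]), 'ft_force': array([-0.76713473,  0.34791217,  0.15289447]), 'wrist_torque': array([-0.05053118,  0.02424385, -0.01199511]), 'grip_force': 0.0, 'finger_gap': 0.08513460336970038}
0.0187
top [[399.0, 0.0, 315.6], [0.0, 399.0, 202.4], [0.0, 0.0, 1.0]] [[-0.028, 0.996, -0.086, 0.444], [-1.0, -0.028, -0.006, 0.104], [-0.009, 0.086, 0.996, 1.166], [0.0, 0.0, 0.0, 1.0]] dict_keys(['intrinsics', 'world_from_camera'])
side [[440.9, 0.0, 320.0], [0.0, 440.9, 194.9], [0.0, 0.0, 1.0]] [[-0.984, 0.108, -0.144, 0.384], [-0.18, -0.601, 0.778, 0.96], [-0.002, 0.792, 0.611, 0.683], [0.0, 0.0, 0.0, 1.0]] dict_keys(['intrinsics', 'world_from_camera'])
```

View pics/top0.png

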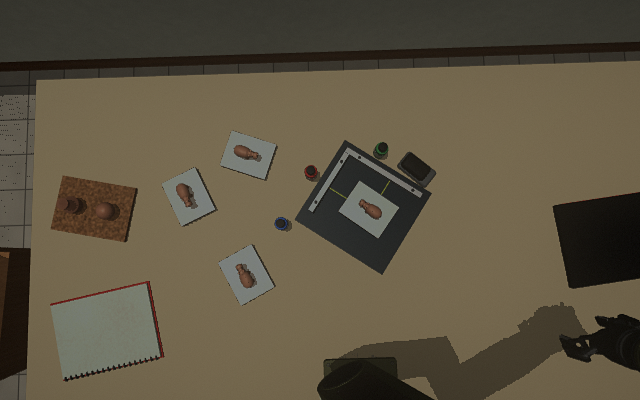

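View pics/side0.png

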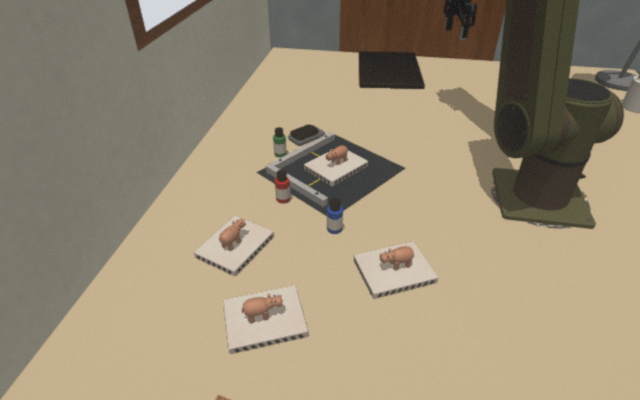

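The top picture shows our board at about (369,208), inside the stop's mat. The corner is at about (347,147), the long x=0 rail runs to (425,193) and the y=0 rail to (310,210). Red, green and mouse stand outside the rails; blue is at (283,224).

```bash
cat >> h.py <<'E'
def rectfit(m,z,K,T,n=1):
    """min-area rect of the mask's largest blob, corners put on plane z"""
    cs,_=cv2.findContours(m.astype(np.uint8),cv2.RETR_EXTERNAL,cv2.CHAIN_APPROX_NONE)
    c=max(cs,key=cv2.contourArea)[:,0]
    P=np.array([pix2plane(u,v,z,K,T)[:2] for u,v in c])
    (cx,cy),(w,h),a=cv2.minAreaRect((P*1000).astype(np.float32))
    return (round(cx,1),round(cy,1)),(round(w,1),round(h,1)),round(a,2),P
E
python3 - <<'E'
from h import *
f=np.load("top0.npz"); p,d,K,T=[f[k] for k in"pdKT"]
W=world(d,K,T)
print("desk z",np.median(W[300:330,200:300,2]), "mat",np.median(W[235:255,370:385,2]))
hsv=cv2.cvtColor(p,cv2.COLOR_RGB2HSV)
print(p[190,365],p[232,372],p[172,395],p[190,325],p[250,380],p[185,410])
g=p.min(2).astype(int)
reg=np.zeros(g.shape,bool); reg[170:245,330:405]=1
for n,m in(("b",(W[...,2]>.010)&(W[...,2]<.08)&reg),):
    print(n,rectfit(m,.018,K,T)[:3])
# rails/mouse heights
m=(W[...,2]>.012)&(W[...,2]<.12); mm=m&0
im=cv2.resize(p[120:285,260:450],None,fx=4,fy=4,interpolation=cv2.INTER_CUBIC)[...,::-1]
im=cv2.convertScaleAbs(im,alpha=1.6)
cv2.imwrite("pics/crop0.png",im[:600])
h=np.clip(W[120:270,260:450,2]*4000,0,255).astype(np.uint8)
cv2.imwrite("pics/h0.png",cv2.resize(h,None,fx=4,fy=4,interpolation=0))
E
```

```text
desk z 0.00040407326261182597 mat 0.0007346980926307145
[119 124 114] [121 127 121] [34 35 35] [124 129 122] [38 41 38] [47 48 46]
b ((520.1, -39.8), (140.3, 110.8), 53.78)
```

View pics/crop0.png

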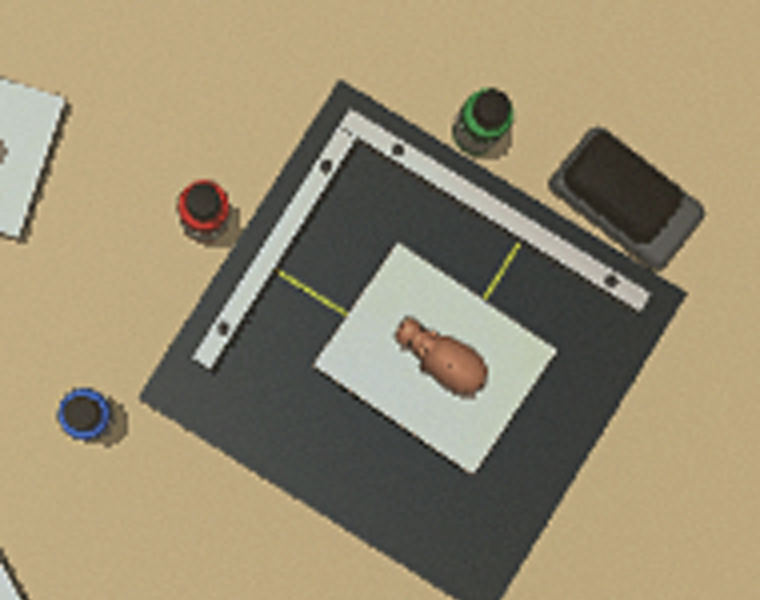

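View pics/h0.png

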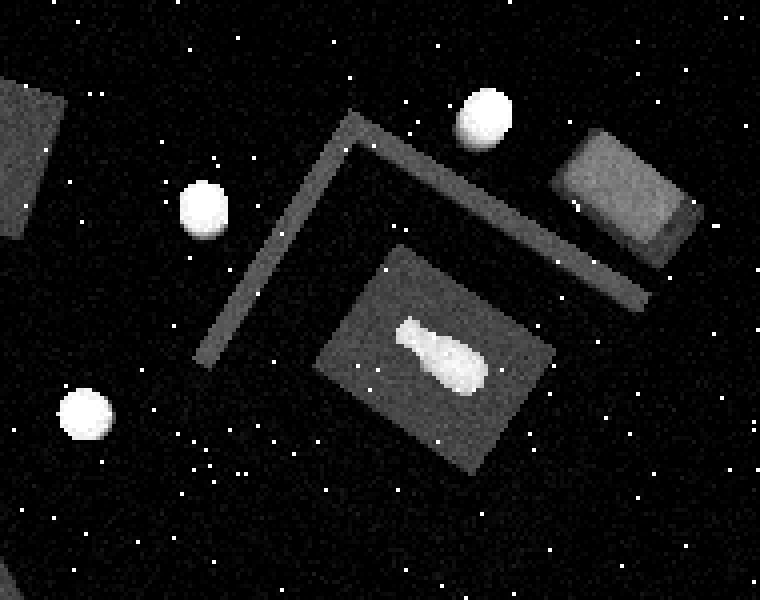

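The crops show the board clear of the rails on the mat, with the hippo's head towards the y=0 rail. The height map separates rails, board and bystanders cleanly.

```bash
cat >> h.py <<'E'
def planexy(m,z,K,T):
    v,u=np.nonzero(m)
    return np.array([pix2plane(a,b,z,K,T)[:2] for a,b in zip(u,v)])*1000
def line(P):
    vx,vy,x,y=cv2.fitLine(P.astype(np.float32),cv2.DIST_HUBER,0,.01,.01).ravel(); return np.array([x,y]),np.array([vx,vy])
def stop_pose(d,K,T):
    z=cv2.medianBlur(world(d,K,T)[...,2].astype(np.float32),3); r=(z>.012)&(z<.032)
    v,u=np.indices(d.shape); U=(u-260)*4; V=(v-120)*4
    on=lambda a,b,U0,U1:r&(U>U0)&(U<U1)&(abs(V-(a+b*(U-350)))<28)
    A=planexy(on(125,.597,390,620),.022,K,T); B=planexy(on(125,-1.65,215,335)&(V>150),.022,K,T)
    (pa,da),(pb,db)=line(A),line(B)
    if da[1]<0: da=-da      # stop +y
    if db[0]<0: db=-db      # stop +x
    yaw=np.mean([np.arctan2(da[1],da[0])-np.pi/2,np.arctan2(db[1],db[0])])
    ex=np.array([np.cos(yaw),np.sin(yaw)]); ey=np.array([-ex[1],ex[0]])
    c=ex*((pa@ex)-8)+ey*((pb@ey)-8)
    return c,yaw,(np.degrees(np.arctan2(da[1],da[0])-np.pi/2),np.degrees(np.arctan2(db[1],db[0])))
def tostop(p,S): c,y=S; R=np.array([[np.cos(y),-np.sin(y)],[np.sin(y),np.cos(y)]]); return (np.asarray(p)-c)@R
def toworld(p,S): c,y=S; R=np.array([[np.cos(y),-np.sin(y)],[np.sin(y),np.cos(y)]]); return np.asarray(p)@R.T+c
E
python3 - <<'E'
from h import *
f=np.load("top0.npz"); p,d,K,T=[f[k] for k in"pdKT"]
c,yaw,a=stop_pose(d,K,T); print(c,np.degrees(yaw),a)
np.savez("stop.npz",c=c,yaw=yaw); S=(c,yaw)
b=np.array([520.1,-39.8]); print("board in stop",tostop(b,S),"yaw rel", 53.78-90-np.degrees(yaw))
z=cv2.medianBlur(world(d,K,T)[...,2].astype(np.float32),3)
for n,(u,v) in dict(red=(311,172),blue=(281,223),green=(381,150)).items():
    W=world(d,K,T)[v-4:v+5,u-4:u+5].reshape(-1,3); W=W[W[:,2]>.07]; print(n,np.median(W,0)*1000,tostop(np.median(W,0)[:2]*1000,S))
s=monitor.read_state(); print("tcp in stop",tostop(s["position"][:2]*1000,S))
from scipy.spatial.transform import Rotation as R
print(R.from_quat(s["ee_rot"]).as_matrix().round(3))
E
```

```text
[680.8226    11.271027] -33.565125 (np.float32(-34.303944), np.float32(-32.826305))
board in stop [-105.68697402 -131.41635834] yaw rel -2.6548767
red [625.33006593 122.22830324  83.43306531] [-107.58612936   61.77508195]
blue [484.89330829 208.69366024  83.08919416] [-272.41152634   56.17771572]
green [683.48408577 -75.95124386  81.98425444] [ 50.44157148 -71.20713669]
tcp in stop [-113.27526294 -658.63051286]
[[ 0.906  0.424 -0.001]
 [ 0.424 -0.906  0.002]
 [-0.    -0.002 -1.   ]]
```

apply_moves:
  rows:
    - [0, 0, 0, -7.85, 0.5]
    - [0, 0, 0, -7.85, 0.5]
    - [0, 0, 0, -7.85, 0.5]
    - [0, 0, 0, -7.85, 0.5]
    - [0, 0, 0, 0, 0.5]
    - [0, 0, 0, 0, 0.5]

```text
time: 0.7
position: [0.2225, -0.4752, 0.231]
ee_rot: [0.882, 0.472, 0.0, -0.0]
ft_force: [-0.1, 0.2, -0.1]
finger_gap: 0.0425
grip_force: 0.0
```

```bash
cat >> h.py <<'E'
from scipy.spatial.transform import Rotation as Rot
def S_(): f=np.load("stop.npz"); return f["c"],float(f["yaw"])
def togo(x,y,z,ang):
    """mm, stop frame; ang = wanted tool-y angle in the stop frame, deg"""
    S=S_(); s=monitor.read_state(); M=Rot.from_quat(s["ee_rot"]).as_matrix(); P=s["position"]*1000
    D=np.append(toworld([x,y],S),z)-P
    cur=np.degrees(np.arctan2(M[1,1],M[0,1])-S[1])
    print("t",round(s["time"],2),"tcp stop",tostop(P[:2],S).round(1),"z",P[2].round(1),"ang",cur.round(2),"gap",round(s["finger_gap"]*1000,1),
     "F stop",tostop(s["ft_force"][:2]+S[0],S).round(1),s["ft_force"][2].round(1),
     "\n -> tool shift mm",(M.T@D).round(1),"turn",round(-((ang-cur+180)%360-180),2))
E
python3 - <<'E'
from h import *
togo(-105,-235,60,0)
E
```

```text
t 0.7 tcp stop [-113.  -658.8] z 231.0 ang -0.11 gap 42.5 F stop [-0.2  0.1] -0.1 
 -> tool shift mm [423.8   7.3 171.1] turn -0.11
```

apply_moves:
  rows:
    - [0.035, 0.001, 0.005, 0, 0.5]
    - [0.035, 0.001, 0.015, 0, 0.5]
    - [0.035, 0.001, 0.015, 0, 0.5]
    - [0.035, 0.001, 0.015, 0, 0.5]
    - [0.035, 0.001, 0.015, 0, 0.5]
    - [0.035, 0.001, 0.015, 0, 0.5]
    - [0.035, 0.001, 0.015, 0, 0.5]
    - [0.035, 0.0, 0.015, 0, 0.5]
    - [0.035, 0.0, 0.015, 0, 0.5]
    - [0.035, 0.0, 0.015, 0, 0.5]

```text
time: 1.7
position: [0.4224, -0.1863, 0.0908]
ee_rot: [0.882, 0.472, 0.0, 0.0]
ft_force: [-0.1, -0.3, -0.3]
finger_gap: 0.0428
grip_force: 0.0
```

Run:
```python
from h import *
togo(-105,-225,60,0)
```

```text
t 1.7 tcp stop [-106.1 -307.5] z 90.8 ang -0.1 gap 42.8 F stop [ 0.1 -0.3] -0.3 
 -> tool shift mm [82.5  1.  30.8] turn -0.1
```

apply_moves:
  rows:
    - [0.03, 0.001, 0.02, 0, 0.5]
    - [0.03, 0, 0.02, 0, 0.5]
    - [0.005, 0, 0.02, 0, 0.5]
    - [0, 0, 0.015, 0, 0.5]
    - [0, 0, 0.009, 0, 0.5]
    - [0, 0, 0, 0, 0.5]
    - [0, 0, 0, 0, 0.5]

```text
time: 2.4
position: [0.4585, -0.1342, 0.0076]
ee_rot: [0.881, 0.473, 0.0, 0.0]
ft_force: [1.1, 0.2, 0.9]
finger_gap: 0.0429
grip_force: 0.0
```

Run:
```python
from h import *
togo(-105,-213,3,0)
p,d,K,T=snap("side"); cv2.imwrite("pics/s1.png",cv2.convertScaleAbs(cv2.resize(p[90:240,240:440],None,fx=4,fy=4)[...,::-1],alpha=1.6))
p,d,K,T=snap("top"); cv2.imwrite("pics/t1.png",cv2.convertScaleAbs(cv2.resize(p[120:270,260:450],None,fx=4,fy=4)[...,::-1],alpha=1.6))
```

```text
t 2.4 tcp stop [-104.8 -244.1] z 7.6 ang -0.02 gap 42.9 F stop [0.7 0.8] 0.9 
 -> tool shift mm [31.1 -0.2  4.6] turn -0.02
```

View pics/s1.png

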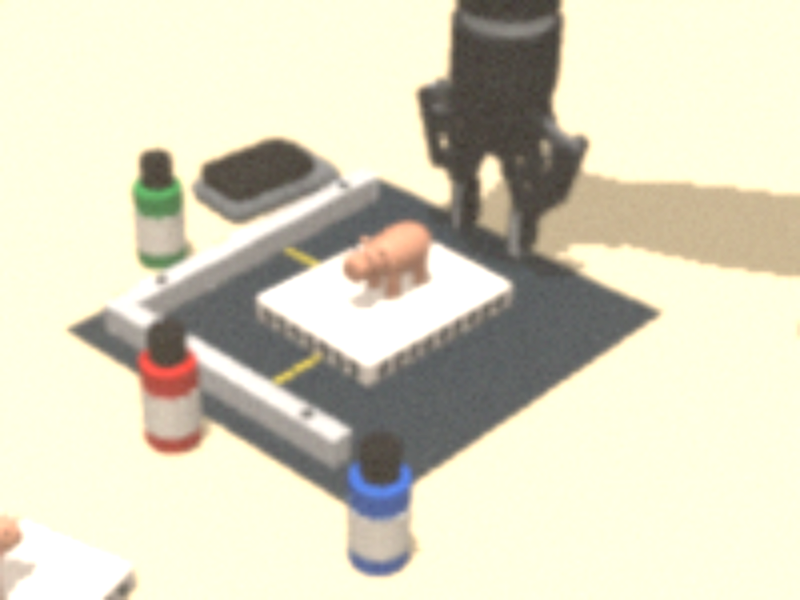

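The side crop shows the fingers just behind the board's -y edge (about (490,230)), near the desk and clear of the hippo. I'll lower slightly and begin to push.

apply_moves:
  rows:
    - [0.008, 0, 0.003, 0, 0.5]
    - [0.008, 0, 0, 0, 0.5]
    - [0.006, 0, 0, 0, 0.5]
    - [0.004, 0, 0, 0, 0.5]
    - [0.004, 0, 0, 0, 0.5]
    - [0.004, 0, 0, 0, 0.5]
    - [0.004, 0, 0, 0, 0.5]
    - [0.004, 0, 0, 0, 0.5]
    - [0, 0, 0, 0, 0.5]

```text
time: 3.4
position: [0.482, -0.0985, 0.0043]
ee_rot: [0.881, 0.473, 0.0, -0.0]
ft_force: [-0.8, -1.0, 0.2]
finger_gap: 0.0426
grip_force: 0.4
```

```bash
cat >> h.py <<'E'
def board(tag=None,crop=None):
    """board pose in the stop frame from its white top"""
    p,d,K,T=snap("top"); S=S_(); z=cv2.medianBlur(world(d,K,T)[...,2].astype(np.float32),3)
    m=(z>.011)&(z<.070)
    if tag: cv2.imwrite(f"pics/{tag}.png",cv2.convertScaleAbs(cv2.resize(p[120:270,260:450],None,fx=4,fy=4)[...,::-1],alpha=1.6))
    hs=cv2.cvtColor(p,cv2.COLOR_RGB2HSV); v,u=np.nonzero((p.min(2)>75)&m)
    P=np.array([pix2plane(a,b,.018,K,T)[:2] for a,b in zip(u,v)])*1000; Q=tostop(P,S)
    Q=Q[(Q[:,0]<-1.5)&(Q[:,0]>-190)&(Q[:,1]<-1.5)&(Q[:,1]>-230)]
    (cx,cy),(w,h),a=cv2.minAreaRect(Q.astype(np.float32)); print("board",round(cx,1),round(cy,1),"size",round(w,1),round(h,1),"ang",round((a+45)%90-45,2))
    return Q
E
python3 - <<'E'
from h import *
togo(-105,-213,3,0); board()
E
```

```text
t 3.4 tcp stop [-105.  -201.3] z 4.3 ang 0.07 gap 42.6 F stop [-0.1 -1.3] 0.2 
 -> tool shift mm [-11.7  -0.    1.3] turn 0.07
board -107.7 -120.5 size 138.8 108.7 ang -0.45
```

apply_moves:
  rows:
    - [0.003, 0, 0, 0, 0.5]
    - [0.005, 0, 0, 0, 0.5]
    - [0.005, 0, 0, 0, 0.5]
    - [0.005, 0, 0, 0, 0.5]
    - [0.005, 0, 0, 0, 0.5]
    - [0.005, 0, 0, 0, 0.5]
    - [0.005, 0, 0, 0, 0.5]
    - [0.004, 0, 0, 0, 0.5]
    - [0.003, 0, 0, 0, 0.5]
    - [0, 0, 0, 0, 0.5]

```text
time: 4.45
position: [0.5042, -0.0647, 0.0043]
ee_rot: [0.881, 0.474, 0.001, -0.0]
ft_force: [-0.8, -0.5, -0.6]
finger_gap: 0.0427
grip_force: 0.4
```

Run:
```python
from h import *
togo(-105,-151,4,0); board()
```

```text
t 4.45 tcp stop [-105.2 -161. ] z 4.3 ang 0.09 gap 42.7 F stop [-0.4 -0.8] -0.6 
 -> tool shift mm [10.   0.2  0.3] turn 0.09
board -108.5 -80.6 size 108.6 138.6 ang 0.14
```

apply_moves:
  rows:
    - [0.005, 0, 0, 0, 0.5]
    - [0.003, 0, 0, 0, 0.5]
    - [0, 0, 0, 0, 0.5]
    - [-0.02, 0, 0, 0, 0.5]
    - [-0.02, 0, -0.02, 0, 0.5]
    - [0, -0.03, -0.02, 0, 0.5]
    - [0, -0.04, -0.02, 0, 0.5]
    - [0, -0.04, 0, 0, 0.5]
    - [0.03, -0.01, 0, 0, 0.5]
    - [0, 0, 0, 0, 0.5]

```text
time: 5.5
position: [0.4032, 0.0019, 0.0649]
ee_rot: [0.88, 0.475, 0.002, -0.001]
ft_force: [0.0, -0.6, 0.9]
finger_gap: 0.0427
grip_force: 0.0
```

apply_moves:
  rows:
    - [0, 0, 0, -8.5, 0.5]
    - [0, 0, 0, -8.5, 0.5]
    - [0, 0, 0, -8.5, 0.5]
    - [0, 0, 0, -8.5, 0.5]
    - [0, 0, 0, -8.5, 0.5]
    - [0, 0, 0, -8.5, 0.5]
    - [0, 0, 0, -8.5, 0.5]
    - [0, 0, 0, -8.5, 0.5]
    - [0, 0, 0, -8.5, 0.5]
    - [0, 0, 0, -8.5, 0.5]

```text
time: 6.5
position: [0.4038, -0.001, 0.0645]
ee_rot: [0.327, 0.945, 0.001, 0.001]
ft_force: [0.1, 0.2, -0.5]
finger_gap: 0.0427
grip_force: 0.0
```

Run:
```python
from h import *
togo(-205,-73,4,90); board()
```

```text
t 6.5 tcp stop [-224.1 -163.4] z 64.5 ang 85.4 gap 42.7 F stop [-0.   0.2] -0.5 
 -> tool shift mm [-11.7  91.5  60.6] turn -4.6
board -108.3 -72.7 size 108.4 138.4 ang 0.24
```

apply_moves:
  rows:
    - [0, 0, 0, -4.6, 0.5]
    - [0, 0.03, 0, 0, 0.5]
    - [0, 0.03, 0, 0, 0.5]
    - [-0.01, 0.03, 0.01, 0, 0.5]
    - [-0.01, 0, 0.02, 0, 0.5]
    - [0, 0, 0.02, 0, 0.5]
    - [0, 0, 0.01, 0, 0.5]
    - [0, 0, 0, 0, 0.5]

```text
time: 7.35
position: [0.4681, 0.0624, 0.003]
ee_rot: [0.292, 0.956, -0.0, -0.001]
ft_force: [-0.0, 0.1, 0.6]
finger_gap: 0.0429
grip_force: 0.0
```

Run:
```python
from h import *
togo(-174,-72,4,90)
```

```text
t 7.35 tcp stop [-205.5  -75. ] z 3.0 ang 89.57 gap 42.9 F stop [-0.1  0.1] 0.6 
 -> tool shift mm [-31.5   3.3  -1.1] turn -0.43
```

apply_moves:
  rows:
    - [-0.01, 0.003, -0.001, -0.4, 0.5]
    - [-0.01, 0, 0, 0, 0.5]
    - [-0.008, 0, 0, 0, 0.5]
    - [-0.004, 0, 0, 0, 0.5]
    - [-0.004, 0, 0, 0, 0.5]
    - [-0.005, 0, 0, 0, 0.5]
    - [-0.005, 0, 0, 0, 0.5]
    - [-0.005, 0, 0, 0, 0.5]
    - [-0.005, 0, 0, 0, 0.5]
    - [-0.005, 0, 0, 0, 0.5]

```text
time: 8.35
position: [0.522, 0.031, 0.0052]
ee_rot: [0.288, 0.958, -0.0, -0.0]
ft_force: [-2.5, 1.7, 2.6]
finger_gap: 0.0429
grip_force: 1.7
```

Run:
```python
from h import *
togo(-123,-72,4,90);board()
```

```text
t 8.35 tcp stop [-143.2  -71.4] z 5.2 ang 90.05 gap 42.9 F stop [-3.1  0. ] 2.6 
 -> tool shift mm [-20.2  -0.7   1.2] turn 0.05
board -71.3 -12.1 size 34.6 101.5 ang -15.34
```

apply_moves:
  rows:
    - [-0.004, 0, 0, 0, 0.5]
    - [-0.004, 0, 0, 0, 0.5]
    - [-0.004, 0, 0, 0, 0.5]
    - [-0.004, 0, 0, 0, 0.5]
    - [-0.001, 0, 0, 0, 0.5]
    - [0, 0, 0, 0, 0.5]

```text
time: 9.0
position: [0.5368, 0.0215, 0.0053]
ee_rot: [0.289, 0.957, -0.0, 0.001]
ft_force: [-0.8, -0.0, -0.3]
finger_gap: 0.0427
grip_force: 0.3
```

Run:
```python
from h import *
togo(-121,-72,4,90);Q=board("t2")
```

```text
t 9.0 tcp stop [-125.7  -71.1] z 5.3 ang 90.03 gap 42.7 F stop [-0.6 -0.4] -0.3 
 -> tool shift mm [-4.7 -0.9  1.3] turn 0.03
board -56.6 -12.8 size 22.3 98.4 ang -4.16
```

View pics/t2.png

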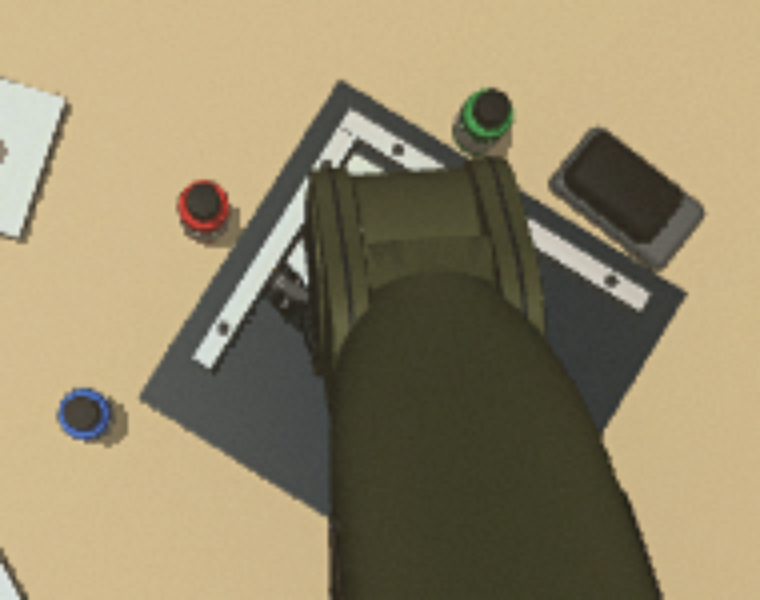

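apply_moves:
  rows:
    - [-0.002, 0, 0, 0, 0.5]
    - [-0.002, 0, 0, 0, 0.5]
    - [-0.001, 0, 0, 0, 0.5]
    - [-0.001, 0, 0, 0, 0.5]
    - [0, 0, 0, 0, 0.5]

```text
time: 9.55
position: [0.541, 0.0186, 0.0054]
ee_rot: [0.288, 0.958, 0.0, -0.0]
ft_force: [-3.3, 1.7, 1.9]
finger_gap: 0.0424
grip_force: 1.8
```

Run:
```python
from h import *
togo(-121,-72,4,90)
```

```text
t 9.55 tcp stop [-120.6  -71.2] z 5.4 ang 90.05 gap 42.4 F stop [-3.7 -0.4] 1.9 
 -> tool shift mm [ 0.4 -0.8  1.4] turn 0.05
```

apply_moves:
  rows:
    - [-0.001, 0, 0, 0, 0.5]
    - [-0.001, 0, 0, 0, 0.5]
    - [0, 0, 0, 0, 0.5]

```text
time: 9.85
position: [0.5429, 0.0174, 0.0053]
ee_rot: [0.288, 0.958, -0.0, 0.0]
ft_force: [-2.9, 1.7, 2.3]
finger_gap: 0.0427
grip_force: 1.7
```

apply_moves:
  rows:
    - [-0.001, 0, 0, 0, 0.5]
    - [-0.001, 0, 0, 0, 0.5]
    - [0, 0, 0, 0, 0.5]

```text
time: 10.15
position: [0.5435, 0.0169, 0.0052]
ee_rot: [0.288, 0.958, 0.0, -0.001]
ft_force: [-4.5, 3.4, 3.8]
finger_gap: 0.0425
grip_force: 3.0
```

apply_moves:
  rows:
    - [-0.001, 0, 0, 0, 0.5]
    - [-0.001, 0, 0, 0, 0.5]
    - [0, 0, 0, 0, 0.5]

```text
time: 10.45
position: [0.5435, 0.0168, 0.0051]
ee_rot: [0.288, 0.958, 0.001, -0.003]
ft_force: [-8.4, 6.6, 7.8]
finger_gap: 0.0431
grip_force: 5.0
```

apply_moves:
  rows:
    - [-0.001, 0, 0, 0, 0.5]
    - [-0.001, 0, 0, 0, 0.5]
    - [0, 0, 0, 0, 0.5]

```text
time: 10.75
position: [0.5435, 0.0168, 0.005]
ee_rot: [0.288, 0.958, 0.002, -0.004]
ft_force: [-9.8, 9.8, 9.5]
finger_gap: 0.0426
grip_force: 7.0
```

Run:
```python
from h import *
togo(-121,-72,4,90)
```

```text
t 10.75 tcp stop [-117.5  -71.4] z 5.0 ang 90.12 gap 42.6 F stop [-13.6   2.7] 9.5 
 -> tool shift mm [ 3.5 -0.6  1. ] turn 0.12
```

apply_moves:
  rows:
    - [0.01, 0, 0, 0, 0.5]
    - [0.02, 0, 0, 0, 0.5]
    - [0.03, 0, -0.02, 0, 0.5]
    - [0.02, -0.02, -0.02, 0, 0.5]
    - [0, -0.04, -0.02, 0, 0.7]
    - [0, -0.04, 0, 0, 0.7]
    - [0, -0.04, 0, 0, 0.7]
    - [0, 0, 0, 8.5, 0.7]
    - [0, 0, 0, 8.5, 0.7]
    - [0, 0, 0, 8.5, 0.7]

```text
time: 11.75
position: [0.4053, -0.0598, 0.0658]
ee_rot: [0.496, 0.868, -0.0, 0.002]
ft_force: [0.6, 0.4, -0.4]
finger_gap: 0.026
grip_force: 0.0
```

apply_moves:
  rows:
    - [0, 0, 0, 8.5, 0.7]
    - [0, 0, 0, 8.5, 0.7]
    - [0, 0, 0, 8.5, 0.7]
    - [0, 0, 0, 8.5, 0.7]
    - [0, 0, 0, 8.5, 0.7]
    - [0, 0, 0, 8.5, 0.7]
    - [0, 0, 0, 8.5, 0.7]
    - [0, 0, 0, 5, 0.7]
    - [0, 0, 0, 0, 0.7]
    - [0, 0, 0, 0, 0.7]

```text
time: 12.75
position: [0.4047, -0.0589, 0.0655]
ee_rot: [0.881, 0.474, 0.001, 0.001]
ft_force: [0.4, 0.0, -0.2]
finger_gap: 0.0257
grip_force: 0.0
```

Run:
```python
from h import *
togo(-58,-190,60,0); board()
```

```text
t 12.75 tcp stop [-191.3 -211.1] z 65.5 ang 0.14 gap 25.7 F stop [0.3 0.2] -0.2 
 -> tool shift mm [ 20.8 133.3   5.8] turn 0.14
board -55.0 -73.2 size 106.9 138.5 ang 0.1
```

apply_moves:
  rows:
    - [0, 0.03, 0, 0, 0.7]
    - [0, 0.04, 0, 0, 0.7]
    - [0, 0.04, 0, 0, 0.7]
    - [0.01, 0.023, 0, 0, 0.7]
    - [0.015, 0, 0.02, 0, 0.7]
    - [0, 0, 0.02, 0, 0.7]
    - [0, 0, 0.015, 0, 0.7]
    - [0, 0, 0.006, 0, 0.7]
    - [0, 0, 0, 0, 0.7]

```text
time: 13.7
position: [0.5277, -0.1109, 0.0035]
ee_rot: [0.881, 0.473, -0.001, -0.0]
ft_force: [-0.4, -0.1, 0.5]
finger_gap: 0.0257
grip_force: 0.0
```

Run:
```python
from h import *
togo(-58,-154,5,0); board()
```

```text
t 13.7 tcp stop [ -60.1 -186.5] z 3.5 ang 0.08 gap 25.7 F stop [-0.2 -0.3] 0.5 
 -> tool shift mm [32.5  2.1 -1.6] turn 0.08
board -55.1 -73.2 size 107.1 138.5 ang 0.1
```

apply_moves:
  rows:
    - [0.01, 0.002, -0.001, 0, 0.7]
    - [0.01, 0, 0, 0, 0.7]
    - [0.008, 0, 0, 0, 0.7]
    - [0.003, 0, 0, 0, 0.7]
    - [0.002, 0, 0, 0, 0.7]
    - [0.002, 0, 0, 0, 0.7]
    - [0.001, 0, 0, 0, 0.7]
    - [0, 0, 0, 0, 0.7]

```text
time: 14.55
position: [0.5497, -0.0824, 0.0054]
ee_rot: [0.881, 0.473, -0.0, 0.0]
ft_force: [-1.6, -3.0, 2.3]
finger_gap: 0.0258
grip_force: 1.9
```

apply_moves:
  rows:
    - [0.001, 0, 0, 0, 0.7]
    - [0.001, 0, 0, 0, 0.7]
    - [0.001, 0, 0, 0, 0.7]
    - [0, 0, 0, 0, 0.7]

```text
time: 14.95
position: [0.5498, -0.0818, 0.0054]
ee_rot: [0.881, 0.473, -0.002, 0.001]
ft_force: [-5.2, -9.5, 6.4]
finger_gap: 0.0258
grip_force: 5.1
```

apply_moves:
  rows:
    - [0.001, 0, 0, 0, 0.7]
    - [0.001, 0, 0, 0, 0.7]
    - [0, 0, 0, 0, 0.7]

```text
time: 15.25
position: [0.5497, -0.0815, 0.0054]
ee_rot: [0.882, 0.472, -0.004, 0.002]
ft_force: [-7.1, -12.7, 8.2]
finger_gap: 0.0257
grip_force: 7.4
```

Run:
```python
from h import *
togo(-58,-151,5,0); board()
```

```text
t 15.25 tcp stop [ -58.  -149.8] z 5.4 ang -0.1 gap 25.7 F stop [  1.1 -14.5] 8.2 
 -> tool shift mm [-1.2 -0.   0.4] turn -0.1
board -55.5 -70.1 size 107.8 137.2 ang 0.1
```

apply_moves:
  rows:
    - [-0.01, 0, 0, 0, 0.7]
    - [-0.03, 0, 0, 0, 0.7]
    - [-0.02, -0.01, -0.02, 0, 0.7]
    - [0, -0.04, -0.02, 0, 0.7]
    - [0, -0.04, -0.02, 0, 0.7]
    - [0, -0.04, 0, -8.5, 0.7]
    - [0, 0, 0, -8.5, 0.7]
    - [0, 0, 0, -8.5, 0.7]
    - [0, 0, 0, -8.5, 0.7]
    - [0, 0, 0, -8.5, 0.7]

```text
time: 16.3
position: [0.4114, -0.055, 0.0653]
ee_rot: [0.647, 0.763, 0.001, -0.0]
ft_force: [-0.3, -0.2, -0.2]
finger_gap: 0.0257
grip_force: 0.0
```

apply_moves:
  rows:
    - [0, 0, 0, -8.5, 0.7]
    - [0, 0, 0, -8.5, 0.7]
    - [0, 0, 0, -8.5, 0.7]
    - [0, 0, 0, -8.5, 0.7]
    - [0, 0, 0, -8.5, 0.7]
    - [0, 0, 0, -5, 0.7]
    - [0, 0, 0, 0, 0.7]

```text
time: 17.0
position: [0.4113, -0.0552, 0.0651]
ee_rot: [0.288, 0.958, 0.001, -0.0]
ft_force: [-0.6, -0.3, 0.3]
finger_gap: 0.0257
grip_force: 0.0
```

Run:
```python
from h import *
togo(-150,-70,5,90); board("t3")
```

```text
t 17.0 tcp stop [-187.8 -204.4] z 65.1 ang 90.07 gap 25.7 F stop [-0.3 -0.6] 0.3 
 -> tool shift mm [-38.  134.3  60.4] turn 0.07
board -55.4 -70.1 size 107.6 137.2 ang 0.1
```

View pics/t3.png

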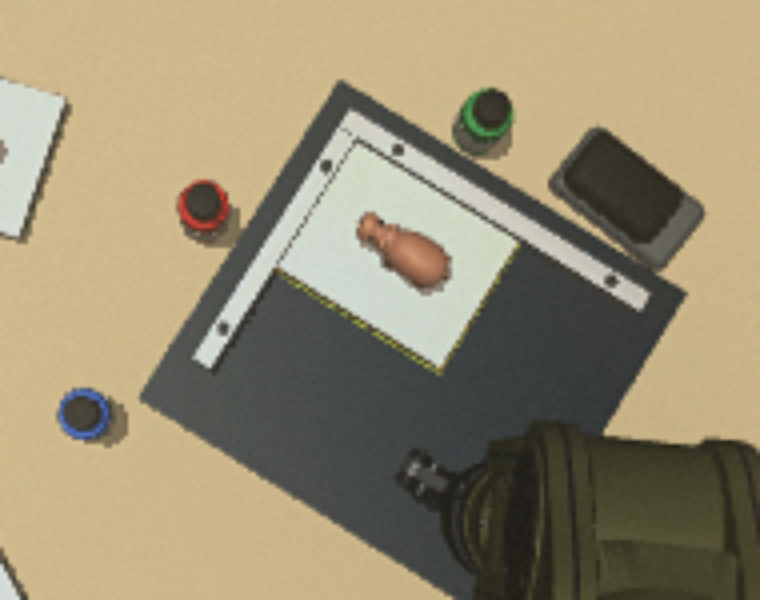

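The board fills the corner, with the yellow line showing along its two open edges and the bystanders unmoved. I'll make one last centred press towards the x=0 rail, since the y push may have loosened it.

apply_moves:
  rows:
    - [0, 0.03, 0, 0, 0.7]
    - [0, 0.04, 0, 0, 0.7]
    - [0, 0.04, 0, 0, 0.7]
    - [-0.01, 0.024, 0.02, 0, 0.7]
    - [-0.01, 0, 0.02, 0, 0.7]
    - [-0.01, 0, 0.015, 0, 0.7]
    - [0, 0, 0.005, 0, 0.7]
    - [0, 0, 0, 0, 0.7]

```text
time: 17.85
position: [0.509, 0.0393, 0.0045]
ee_rot: [0.289, 0.957, -0.0, -0.001]
ft_force: [0.5, 0.8, 0.1]
finger_gap: 0.0255
grip_force: 0.0
```

Run:
```python
from h import *
togo(-119,-70,5,90)
```

```text
t 17.85 tcp stop [-158.6  -71.7] z 4.5 ang 89.98 gap 25.5 F stop [0.  0.9] 0.1 
 -> tool shift mm [-39.6   1.7  -0.6] turn -0.02
```

apply_moves:
  rows:
    - [-0.012, 0.002, 0, 0, 0.7]
    - [-0.012, 0, 0, 0, 0.7]
    - [-0.008, 0, 0, 0, 0.7]
    - [-0.004, 0, 0, 0, 0.7]
    - [-0.002, 0, 0, 0, 0.7]
    - [-0.002, 0, 0, 0, 0.7]
    - [-0.001, 0, 0, 0, 0.7]
    - [0, 0, 0, 0, 0.7]

```text
time: 18.65
position: [0.5439, 0.0187, 0.0051]
ee_rot: [0.288, 0.958, 0.0, -0.001]
ft_force: [-3.2, 2.8, 2.7]
finger_gap: 0.0253
grip_force: 2.3
```

apply_moves:
  rows:
    - [-0.001, 0, 0, 0, 0.7]
    - [-0.001, 0, 0, 0, 0.7]
    - [-0.001, 0, 0, 0, 0.7]
    - [-0.001, 0, 0, 0, 0.7]
    - [0, 0, 0, 0, 0.7]

```text
time: 19.15
position: [0.5444, 0.0179, 0.0049]
ee_rot: [0.288, 0.958, 0.001, -0.004]
ft_force: [-9.8, 7.4, 8.1]
finger_gap: 0.0253
grip_force: 5.6
```

Run:
```python
from h import *
togo(-119,-70,5,90)
```

```text
t 19.15 tcp stop [-117.4  -69.9] z 4.9 ang 90.12 gap 25.3 F stop [-12.2   0.7] 8.1 
 -> tool shift mm [ 1.6 -0.1 -0.1] turn 0.12
```

apply_moves:
  rows:
    - [0.005, 0, 0, 0, 0.7]
    - [0.01, 0, 0, 0, 0.7]
    - [0.03, 0, 0, 0, 0.7]
    - [0.03, 0, -0.02, 0, 0.7]
    - [0.01, -0.03, -0.03, 0, 0.7]
    - [0, -0.05, -0.02, 0, 0.7]
    - [0, -0.05, 0, 0, 0.7]
    - [0, -0.05, 0, 0, 0.7]
    - [0, 0, 0, 0, 0.7]

```text
time: 20.05
position: [0.3763, -0.0879, 0.0738]
ee_rot: [0.292, 0.956, -0.002, -0.001]
ft_force: [0.8, 0.3, 0.1]
finger_gap: 0.026
grip_force: 0.0
```

Run:
```python
from h import *
togo(-119,-70,5,90); board(); board()
p,d,K,T=snap("top"); z=cv2.medianBlur(world(d,K,T)[...,2].astype(np.float32),3); W=world(d,K,T)
S=S_(); q=tostop(W[...,:2].reshape(-1,2)*1000,S).reshape(*d.shape,2)
for x,y in((-15,-20),(-95,-20),(-15,-120),(-95,-120)):
    m=(abs(q[...,0]-x)<9)&(abs(q[...,1]-y)<9); print((x,y),np.round(np.median(W[...,2][m])*1000,1))
p,d,K,T=snap("side"); cv2.imwrite("pics/s2.png",cv2.convertScaleAbs(cv2.resize(p[90:240,240:440],None,fx=4,fy=4,interpolation=cv2.INTER_CUBIC)[...,::-1],alpha=1.6))
```

```text
t 20.05 tcp stop [-199. -251.] z 73.8 ang 89.6 gap 26.0 F stop [0.5 0.7] 0.1 
 -> tool shift mm [-78.7 181.8  68.1] turn -0.4
board -54.9 -70.0 size 106.7 137.2 ang 0.1
board -54.9 -70.1 size 106.7 137.3 ang 0.1
(-15, -20) 16.6
(-95, -20) 18.0
(-15, -120) 18.5
(-95, -120) 17.2
```

View pics/s2.png

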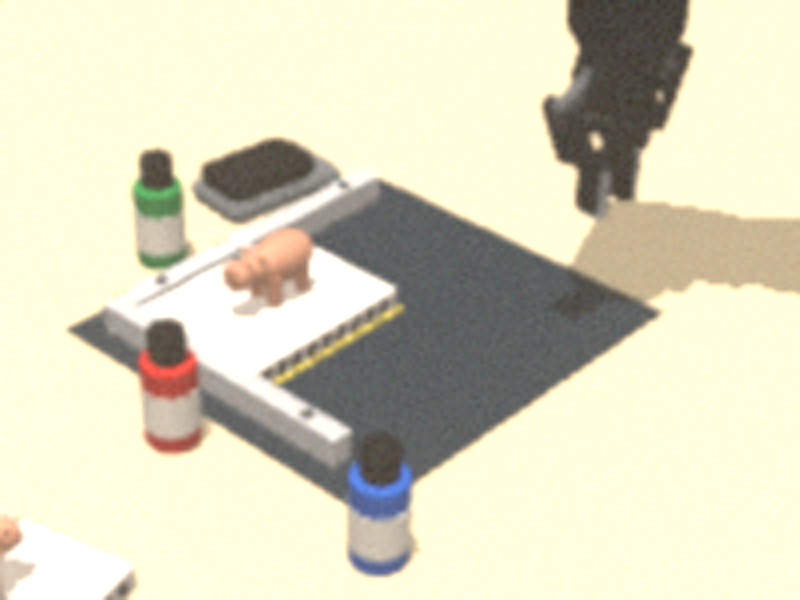

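The side crop shows the board flat and flush in the corner, the yellow line even along its open edge, the hippo untouched and the bystanders in place. I'm handing it in.

```bash
python3 -c "
from h import *
print(job.finish_job())"
```

```text
the job is handed in; nothing more can be done
None
```

The board sits flat and flush against both rails (measured at x ≈ -54.9, y ≈ -70.1 mm, target -55, -70). In the last pictures the hippo looks untouched and the bottles and mouse unmoved, and I handed the job in at about 20 s.

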